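# Lock a stop stud with its jam nut

### The arm

A 6-joint arm with a two-finger parallel gripper is mounted at the origin on a cart in front of the work surface, level with it; the furniture and walls round the work are solid. World frame = base frame: x ahead of the robot, y to its left, z up, the work surface at z = 0. Lengths are in mm, angles in degrees, forces in N, time in s.
With the tool pointing down it reaches from about 350 to 850 mm from the base axis. Payload 8.1 kg.
Tool frame: the origin (TCP) lies at the very end of the fingers, on their centre line; the grasp point (between the pads) lies 19 mm behind it; z points along the fingers, y is the line along which they close (so a half turn about z gives the same grasp; the last joint's range is limited). The gripper opens to 85 mm and grips with 20 to 120 N. Pads are 22 mm wide; open, the fingers measure 114 mm over their backs; the gripper's body (76 mm by 85 mm) begins 54 mm behind the grasp point. The pads swing forward as they close: fully open they stand 13 mm farther back than shut.
Start: joints at [69.706, 7.471, 85.268, -0, 87.261, -4.893], TCP at [159.323, 578.465, 231.292] pointing down, gripper open.
Joint ranges: [-169.43, 169.43], [-51.17, 129.36], [1.28, 143.12], [-76.62, 256.62], [0, 156.53], [-152.29, 152.29]. Speed limits (degrees/s): [136.94, 136.94, 159.86, 180, 180, 180].

### API

Orientations are given as [roll, pitch, yaw] about the fixed x, y, z axes, in that order (R = Rz(yaw) Ry(pitch) Rx(roll)).
In Python, from bench import sense, eyes, job, models gives the robot as it stands. The module is installed in compiled form; this text tells all that it offers.
- The arm moves only by the tool apply_moves, never from a script. Its argument "rows" is a list of rows, each a list of 6 numbers: the shift along the tool's x, y, z in mm, then the turn, a rotation vector about the tool's x, y, z in rad. In form: [[dx, dy, dz, rx, ry, rz], ...]. A call has exactly 5 rows; each row shifts and turns the commanded pose from where the row before left it, along the tool's axes as they then stand; what a row does not reach is not made up. A row lasts 1/8 s, in which the tool goes at most 62.5 mm and 10.7 degrees, less where a joint would pass 70% of its speed; a pose out of reach is approached as far as the arm can. A call is refused whole if a number of a shift passes 62.5 or a number of a turn 0.188, either way. A call with a gripper value outside its range is refused whole. "fingers" is the finger opening in mm, from 0 to 85.4, set as the call begins (left out, the last holds). The fingers move at their own pace and stop on an object; "grip_force" is the grip in N (left out, the last holds). Time passes only in rows, so rows that do not move let the fingers close, or fill a call up. It gives the time, the measured TCP pose, the force, the opening and the grip force at its end, in the units of the state.
- sense(): the state, without advancing time (a new reading comes with each control period).
- eyes.snapshot(name): name is "side" or "top"; returns (picture, depth): 480x640x3 uint8, red, green, blue; 480x640 float32, mm along the optical axis (not along the pixel's ray), 0 where there is no reading.
- eyes.get_calibration(name): a dict with "intrinsics" (3x3 intrinsics, pixels), "D" ([k1, k2, p1, p2, k3] as OpenCV has them; the pictures are not rectified), "R" (3x3) and "t" (3): a world point X has camera coordinates R X + t. Camera axes: x right, y down, z forward; pixel columns grow to the right and rows downward; lengths in mm; the calibration is good to about 2 mm. A picture is of the moment at which its call begins. get_calibration takes no time and is no camera call.
- job.hand_in(): hands the job in; it is judged then, once.
Trained networks look in the newest picture that a camera, given by its name, has taken for a name from the list of things; names that differ only in an ending like _2 or _b are one class to them, and where a whole thing is asked for, a point or a joint stands for the part that bears it (a point fixed in the world has none). Each returns a list of dicts, best first, with "confidence" (0 to 1); they miss things now and then, are a little off and sometimes report something else, mostly with a low value. They report only what shows in the picture. A call takes as long as a camera call. They do not tell look-alikes from the thing itself.
- models.boxes_of(name, camera): "xyz" ([x, y, z] in mm, in world coordinates, good to about 4 mm: the middle of the surface that is visible of it).
- models.cut_out(name, camera): "pixels" (480x640 bool, what is visible of it).
- models.place_of(name, camera): "xyz" ([x, y, z] in mm, in world coordinates, good to about 4 mm: a listed point, or the origin of a listed thing).
The state is a dict: "time": time; "joint_pos": joint angles; "qd": joint speeds; "joint_efforts": joint torques, N m; "tool_pos": TCP position; "tcp_rot": TCP orientation; "ft_force": force on the tool from outside, world axes, zero at the start; "wrist_torque": the same for the moment, N m; "finger_gap": finger opening in mm; "grip_force": force on a finger pad.
Only numpy, scipy, OpenCV 4.12 (cv2) and the standard library are available. Lean on these libraries where they do the work, as an engineer would, in place of code of your own. Each camera call takes 0.05 s, during which the arm holds its last target. There are 200 camera calls.

### The job

Take the box key from the grey tray, turn it to fit over the thin jam nut on the leaning stud, and use it to run that nut down clockwise and tighten it firmly against the thick nut below so the two lock together. Then take the key off and stand it upright, mouth down, in the tray again, leaving the other things on the bench alone.

Things in the scene. Friction and masses are not known exactly. Their poses are not given: they have to be found in the camera images.
- jam_nut: Thin dark steel hexagon nut, 46 mm across flats, 14 mm thick, the upper of two on a 24 mm threaded stud that leans 30 degrees from vertical; captive on the thread. Origin: centre of its underside; z along the stud, outward and up; x square to a flat. Turned clockwise, seen from the stud's tip, it goes down 12 mm a turn with a drag of about 0.12 Nm. At the start it is 3 to 6 mm off the thick nut
- set_nut: Thick bright steel hexagon nut, 46 mm across flats, 24 mm thick, below the jam nut, fixed. Origin: centre of its underside, z along the stud; its top face, 24 mm up z, is what the jam nut must meet. After they touch the torque rises steadily: firmly tight 0.3 to 0.6 rad further on, at about 0.3 to 0.55 Nm; it stops dead at 0.9 rad. The jam nut stays where it is let go
- key_mid (a point): Middle of the loose steel box key (0.35 kg, 100 mm tall, standing mouth down in the tray): on its axis, 50 mm above the lower rim; z along the axis, away from the mouth; x square to a flat of its hexagon. From 38 to 100 mm above the rim it is a round neck, 32 mm in diameter, to be gripped. Left on the nut it stays there, so the neck can be let go and gripped again at any angle
- key_seat (a point): Point on the key's axis in the plane of its inner shoulder, 11 mm above its lower rim; axes as key_mid. Below the shoulder the hexagonal skirt is 63 mm across flats outside, 49 mm inside and 11 mm deep; the shoulder rests on the nut's top face when the key is fully on, and a 32 mm bore, 20 mm deeper, takes the stud. It turns about 7 degrees on the nut before it bites
- jam_top (a point): Centre of the jam nut's top face, 14 mm up its z; axes as jam_nut. The stud stands out 7 to 11 mm above it (13 mm at the end). With the key fully on, key_seat lies here
- tray: Square open grey plastic tray fixed on the bench, 150 x 150 mm outside, walls 4 mm thick and 14 mm high, floor 4 mm thick. Origin: centre of its underside, z up; x and y along its sides
- fixture: Grey base plate 170 x 130 x 12 mm, fixed to the bench, with the 90 mm wide wedge (up to 84 mm high) that carries the stud; its place and yaw vary. Origin: centre of its underside; the stud leans toward its -x
- spanner: Bystander: loose 231 mm combination spanner lying flat on the bench; origin under its middle
- grease_tin: Bystander: loose yellow screw-top tin, 70 mm wide, 46 mm tall; origin under its centre
- hub: Bystander: loose grey steel coupling hub, 66 mm wide, 38 mm tall; origin under its centre
- bolt: Bystander: loose bright hexagon bolt with nut, 68 mm long, lying on the bench; origin under its middle
There are look-alikes about, which are no part of the job. Leave any orange look-alike of the part that bears key_mid alone.

How it is judged (in metres and radians):
On the way, in this order (a step that is already met when the one before it is completed fails the run):
1. the key is lifted out of the tray (height (world z) of key_mid above 0.1 m), for 0.1 s.
2. the key has dropped fully over the jam nut (distance between key_seat and jam_top below 0.005 m and angle between the z axis of key_seat and the z axis of jam_top, either way round below 0.2 rad), for 0.2 s.
3. the jam nut bears tightly on the thick nut (contact force between jam_nut and set_nut above 20 N), for 0.2 s.
At the end, for the whole second after the job is handed in: The jam nut stays clamped on the thick nut with more than 20 N (reached about 0.2 rad after they touch), and the key stands upright (within 0.08 rad), mouth down, on the tray's floor within 50 mm of its centre each way, and stays so (contact force between jam_nut and set_nut above 20 N and x of key_mid in the frame of tray between -0.05 and 0.05 m and y of key_mid in the frame of tray between -0.05 and 0.05 m and z of key_mid in the frame of tray between 0.048 and 0.058 m and angle between key_mid's own z axis and vertical below 0.08 rad).
It fails at once if the fingers turn or push the jam nut directly, without the key (contact force between the fingers and jam_nut above 3 N).
It fails at once if a bystander is shifted by more than 20 mm (distance of any of spanner, grease_tin, hub, bolt from where it was at the start of the episode above 0.02 m).
It also fails if it takes over 61 s, if anything falls off the work surface, if the arm or the gripper's body presses on something with over 40 N, if the wrist force passes 120 N, or if a joint passes its speed limit or range.

## Working session

There is one attempt and no reset: what is moved stays moved. The work goes in short steps, Python scripts to look and compute and a tool call to move; the robot and the scene stay as the last step left them, time stands still between calls to the robot, and variables do not carry over. Pictures are saved under pics/ and viewed, at most 12 in all, crops included, and the job is handed in when it is done.

Besides the shell and the picture viewer there is one more tool, called after ">>>" in YAML: its name, and indented under it one key for each argument. apply_moves: Moves the arm, as the interface text tells. Its arguments: {"type":"object","properties":{"rows":{"type":"array"},"fingers":{"type":"number"},"grip_force":{"type":"number"}},"required":["rows"]}

```bash
mkdir -p pics; cat > h.py <<'E'
import numpy as np, cv2
from bench import sense, eyes, job, models
from scipy.spatial.transform import Rotation as Ro
def cal(n):
    c=eyes.get_calibration(n); return [np.array(c[k],float) for k in("intrinsics","D","R","t")]
def proj(n,P):
    K,D,R,t=cal(n); return cv2.projectPoints(np.array(P,float).reshape(-1,3),cv2.Rodrigues(R)[0],t,K,D)[0].reshape(-1,2)
def cloud(n,depth,mask):
    K,D,R,t=cal(n); v,u=np.nonzero(mask&(depth>0)); z=depth[v,u]
    p=cv2.undistortPoints(np.stack([u,v],1).astype(float).reshape(-1,1,2),K,D).reshape(-1,2)
    C=np.column_stack([p*z[:,None],z]); return (C-t)@R
E
cat > a.py <<'E'
from h import *
np.set_printoptions(precision=1,suppress=True)
for n in("side","top"):
    p,d=eyes.snapshot(n); cv2.imwrite(f"pics/{n}0.png",p[:,:,::-1]); np.save(f"{n}0.npy",d)
    for k in["key_mid","jam_nut","jam_top","set_nut","tray","fixture","spanner","grease_tin","hub","bolt"]:
        for r in models.place_of(k,n)[:3]: print(n,k,round(r["confidence"],2),np.array(r["xyz"]),proj(n,r["xyz"])[0])
print(sense())
E
python3 a.py
```

```text
side key_mid 0.9 [656.3 381.8  50.6] [318.2 203.4]
side key_mid 0.86 [410.  191.1  53.6] [230.9 246.1]
side key_mid 0.74 [578.7 223.3  53.7] [301.5 232.8]
side jam_nut 0.84 [ 567.4 -138.2   77.9] [336.2 314.4]
side jam_nut 0.37 [ 366.8 -201.7    1.5] [228.8 387.6]
side jam_top 0.73 [ 556.9 -135.8   90.9] [330.3 308.4]
side jam_top 0.24 [578.8 219.   51.7] [301.9 234.3]
side set_nut 0.91 [ 579.1 -137.    57.1] [341.9 322.6]
side tray 0.95 [580.4 209.3   0.4] [303.3 255.2]
side fixture 0.73 [ 588.7 -139.7    2.1] [346.1 346.8]
side spanner 0.6 [468.5 385.3  -2.2] [247.5 226.9]
side grease_tin 0.8 [771.4  31.9  -4.1] [405.5 288.5]
side hub 0.9 [783.9 210.9  -1.3] [384.2 247.3]
side bolt 0.54 [ 367.4 -204.8    0.2] [229.4 389.4]
top key_mid 0.88 [414.8 189.5  45.1] [272.  293.5]
top key_mid 0.83 [577.2 223.   54.4] [259.5 230.3]
top key_mid 0.71 [661.9 383.4  47.3] [200. 199.]
top jam_nut 0.66 [ 568.2 -136.6   78.2] [400.2 232.6]
top jam_top 0.62 [ 587.4 -136.    -6.3] [394.7 230.1]
top jam_top 0.55 [ 559.  -141.4   89. ] [402.8 235.6]
top jam_top 0.31 [ 570.9 -131.6   78.3] [398.2 231.5]
top set_nut 0.58 [ 580.9 -136.4   55.7] [398.6 229. ]
top tray 0.82 [585.9 211.1   0.6] [266.2 230.1]
top fixture 0.65 [ 585.1 -133.5   -7.7] [393.7 231. ]
top spanner 0.88 [471.  381.9  -3.2] [202.6 272.5]
top grease_tin 0.96 [771.1  32.5   2.6] [332.4 163.3]
top bolt 0.67 [ 369.8 -202.1    1.4] [421.2 311. ]
{'time': 1.1, 'joint_pos': array([69.7,  7.5, 85.3, -0. , 87.3, -4.9]), 'qd': array([0.1, 0. , 0. , 0. , 0.1, 0.1]), 'joint_efforts': array([ -0. , -56.9, -50.1,  -0. ,   0. ,   0. ]), 'tool_pos': array([159.3, 578.5, 231.3]), 'tcp_rot': array([-180. ,    0. ,  164.6]), 'ft_force': array([ 0.7,  0. , -0.1]), 'wrist_torque': array([0., 0., 0.]), 'grip_force': 0.0, 'finger_gap': 85.15207698893329}
```

View pics/side0.png

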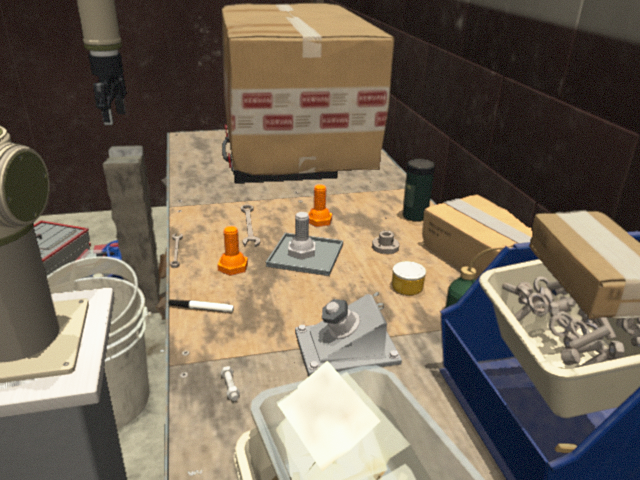

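View pics/top0.png

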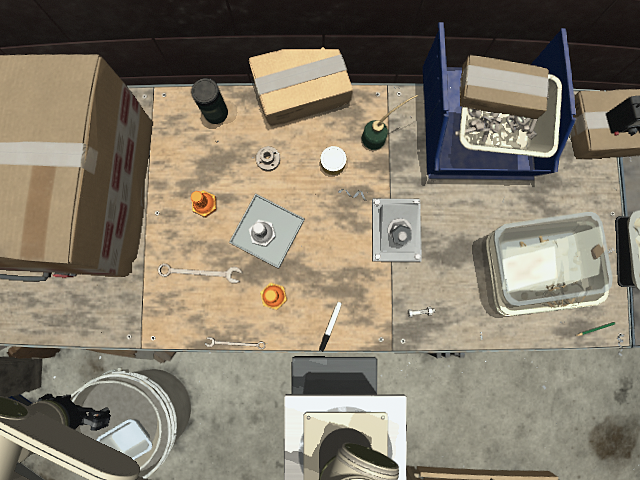

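Side picture: grey key stands in the tray at about (301,235), with orange look-alikes at (231,250) and (320,205). In the top picture the grey key is at (261,232) and the orange ones at (272,295) and (203,203). The jam nut is at (334,312) side and (401,233) top. I choose the grey key in the tray. Next I refine the poses and check a close crop.

```bash
cat > b.py <<'E'
from h import *
from scipy.optimize import least_squares
np.set_printoptions(precision=2,suppress=True)
tiles=[]
for n in("side","top"):
    p=cv2.imread(f"pics/{n}0.png"); d=np.load(f"{n}0.npy")
    for nm,P in(("key",[578,223,45]),("nut",[567,-137,70])):
        u,v=proj(n,P)[0].astype(int); w=37
        tiles.append(cv2.resize(p[v-w:v+w,u-w:u+w],(390,290) if 0 else (296,296),interpolation=cv2.INTER_CUBIC)); print(n,nm,"crop origin",u-w,v-w,"x4")
    C=cloud(n,d,np.ones(d.shape,bool))
    m=(np.hypot(C[:,0]-578,C[:,1]-223)<28)&(C[:,2]>44)&(C[:,2]<94); K=C[m]
    f=least_squares(lambda q:np.hypot(K[:,0]-q[0],K[:,1]-q[1])-16,[578,223],loss="soft_l1"); print(n,"neck",m.sum(),f.x,np.abs(f.fun).mean())
    m=(np.hypot(C[:,0]-578,C[:,1]-223)<20)&(C[:,2]>94); print(" keytop",m.sum(),C[m].mean(0) if m.any() else 0)
    # tray walls top / plate
    m=(np.abs(C[:,0]-582)<110)&(np.abs(C[:,1]-210)<110)&(C[:,2]>2.5)&(C[:,2]<16)&(np.hypot(C[:,0]-578,C[:,1]-223)>45)
    print(" tray",m.sum(),cv2.minAreaRect(C[m][:,:2].astype(np.float32)))
    m=(np.abs(C[:,0]-588)<120)&(np.abs(C[:,1]+138)<90)&(C[:,2]>9)&(C[:,2]<15)
    print(" plate",m.sum(),C[m][:,2].mean(),cv2.minAreaRect(C[m][:,:2].astype(np.float32)))
    # nut region: top faces in stud direction
    m=(np.hypot(C[:,0]-560,C[:,1]+137)<60)&(C[:,2]>25); np.save(f"nut_{n}.npy",C[m]); print(" nutpts",m.sum(),C[m].max(0))
cv2.imwrite("pics/crop0.png",np.vstack([np.hstack(tiles[:2]),np.hstack(tiles[2:])]))
E
python3 b.py
```

```text
side key crop origin 264 199 x4
side nut crop origin 298 280 x4
side neck 267 [577.77 219.7 ] 1.4073253270101382
 keytop 92 [576.84 214.44 102.65]
 tray 1837 ((581.7567138671875, 209.63270568847656), (219.129150390625, 219.571044921875), 0.351914644241333)
 plate 1272 13.057968854804594 ((587.94091796875, -140.40020751953125), (134.93801879882812, 170.20733642578125), 89.6624755859375)
 nutpts 2191 [619.68 -91.15 106.53]
top key crop origin 222 193 x4
top nut crop origin 362 196 x4
top neck 50 [576.24 221.75] 0.46331576134634395
 keytop 128 [575.27 220.84 103.02]
 tray 2404 ((582.2366333007812, 210.56671142578125), (219.91073608398438, 219.13522338867188), 0.1253940910100937)
 plate 859 12.016802793635767 ((585.9484252929688, -126.01976776123047), (168.57391357421875, 150.63827514648438), 0.0574740506708622)
 nutpts 1136 [619.75 -92.39 107.87]
```

View pics/crop0.png

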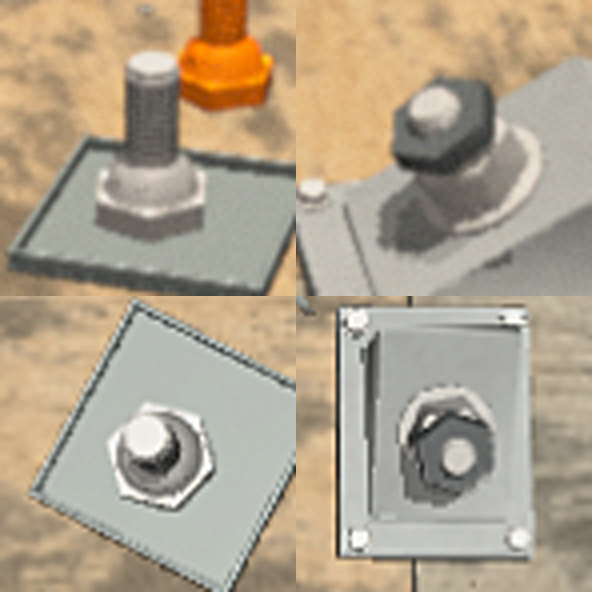

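```bash
cat > fit.py <<'E'
from h import *
from scipy.optimize import minimize
S=4
def hexa(af,z,yaw): 
    a=np.radians(30+60*np.arange(6))+yaw; r=af/np.sqrt(3); return np.column_stack([r*np.cos(a),r*np.sin(a),np.full(6,z)])
def circ(r,z):
    a=np.linspace(0,2*np.pi,40); return np.column_stack([r*np.cos(a),r*np.sin(a),np.full(40,z)])
def axis(lean,psi): return Ro.from_euler("zy",[psi,-lean]).as_matrix()  # leans toward -x of psi
def render(n,hulls,off,o,w):
    im=np.zeros((w*S,w*S),np.uint8)
    for P in hulls:
        q=(proj(n,P)-o+off+.5)*S; cv2.fillConvexPoly(im,cv2.convexHull(q.astype(np.float32)).astype(np.int32),1)
    return im
def keyparts(yaw,zs=20):  # origin = lower rim
    return [np.vstack([hexa(63,0,yaw),hexa(63,zs,yaw)]),np.vstack([hexa(63,zs,yaw)*[.8,.8,1],circ(16,38)]),np.vstack([circ(16,30),circ(16,100)])]
def nutparts(yaw): # origin = jam top
    return [np.vstack([hexa(46,0,yaw),hexa(46,-14,yaw)]),np.vstack([circ(12,0),circ(12,9)])]
def fit(masks,parts,p0,yaws,R):
    crops={}
    for n,m in masks.items():
        v,u=np.nonzero(m); o=np.array([u.min()-6,v.min()-6]); w=max(np.ptp(u),np.ptp(v))+12
        c=np.zeros((w,w),np.uint8); s=m[o[1]:o[1]+w,o[0]:o[0]+w]; c[:s.shape[0],:s.shape[1]]=s
        crops[n]=(o,w,cv2.resize(c*255,None,fx=S,fy=S,interpolation=cv2.INTER_LINEAR)>127)
    def cost(q):
        c=0
        for n,(o,w,m) in crops.items():
            h=[P@R.T+q[:3] for P in parts(q[3])]; r=render(n,h,np.zeros(2),o,w)>0
            c+=1-(r&m).sum()/(r|m).sum()
        return c
    out=[]
    for y in yaws:
        x0=np.r_[p0,y]; sim=np.vstack([x0]+[x0+d for d in np.diag([4,4,4,.15])])
        r=minimize(cost,x0,method="Nelder-Mead",options=dict(initial_simplex=sim,maxiter=250,xatol=.02,fatol=1e-4)); out.append((r.fun,*r.x[:3],np.degrees(r.x[3])))
    return sorted(out)
def mask(n,name,P):
    best=None
    for r in models.cut_out(name,n):
        v,u=np.nonzero(r["pixels"]); q=proj(n,P)[0]; e=np.hypot(u.mean()-q[0],v.mean()-q[1])
        if best is None or e<best[0]: best=(e,r["pixels"],r["confidence"])
    print(n,name,best[0],best[2],best[1].sum())
    m=best[1].astype(np.uint8); return cv2.morphologyEx(m,cv2.MORPH_CLOSE,np.ones((5,5)))>0
E
cat > c.py <<'E'
from fit import *
np.set_printoptions(precision=2,suppress=True)
Y=np.radians([-25,-15,-5,5,15,25])
mk={n:mask(n,"key_mid",[577,221,45]) for n in("side","top")}
mn={n:mask(n,"jam_nut",[560,-137,82]) for n in("side","top")}
np.savez("masks.npz",ks=mk["side"],kt=mk["top"],ns=mn["side"],nt=mn["top"])
for n,m,pa,p0,R in(("key",mk,keyparts,[577,221,4],np.eye(3)),("nut",mn,nutparts,[558,-137,90],axis(np.pi/6,0))):
    for sub in(m,{"side":m["side"]},{"top":m["top"]}):
        print(n,list(sub)); [print("  ",np.array(x)) for x in fit(sub,pa,p0,Y,R)[:3]]
E
python3 c.py
```

```text
side key_mid 1.517294004600669 0.85 848
top key_mid 2.0412441125071785 0.88 492
side jam_nut 3.493509164067171 0.79 389
top jam_nut 1.3559654281548275 0.62 250
key ['side', 'top']Traceback (most recent call last):
  File "c.py", line 9, in <module>
    print(n,list(sub)); [print("  ",np.array(x)) for x in fit(sub,pa,p0,Y,R)[:3]]
                                                          ~~~^^^^^^^^^^^^^^^
  File "fit.py", line 33, in fit
    r=minimize(cost,x0,method="Nelder-Mead",options=dict(initial_simplex=sim,maxiter=250,xatol=.02,fatol=1e-4)); out.append((r.fun,*r.x[:3],np.degrees(r.x[3])))
    res = _minimize_neldermead(fun, x0, args, callback, bounds=bounds,
                               **options)
    fxr = func(xr)
    fx = function(np.copy(x), *(wrapper_args + args))
  File "fit.py", line 27, in cost
    h=[P@R.T+q[:3] for P in parts(q[3])]; r=render(n,h,np.zeros(2),o,w)>0
                                            ~~~~~~^^^^^^^^^^^^^^^^^^^^^
  File "fit.py", line 12, in render
    q=(proj(n,P)-o+off+.5)*S; cv2.fillConvexPoly(im,cv2.convexHull(q.astype(np.float32)).astype(np.int32),1)
       ~~~~^^^^^
  File "h.py", line 7, in proj
    K,D,R,t=cal(n); return cv2.projectPoints(np.array(P,float).reshape(-1,3),cv2.Rodrigues(R)[0],t,K,D)[0].reshape(-1,2)
            ~~~^^^
  File "h.py", line 5, in cal
    c=eyes.get_calibration(n); return [np.array(c[k],float) for k in("intrinsics","D","R","t")]
ValueError: time passes only in moves, steps and waits
```

```bash
sed -i 's/^def cal/from functools import lru_cache\n@lru_cache\ndef cal/' h.py
python3 - <<'E'
s=open('c.py').read().split('\n'); s[2:5]=['z=np.load("masks.npz"); mk={"side":z["ks"],"top":z["kt"]}; mn={"side":z["ns"],"top":z["nt"]}'] if 0 else s[2:5]
s=[l for l in s if not l.startswith(('mk=','mn=','np.savez'))]; s.insert(3,'z=np.load("masks.npz"); mk={"side":z["ks"],"top":z["kt"]}; mn={"side":z["ns"],"top":z["nt"]}')
open('c.py','w').write('\n'.join(s))
E
ls masks.npz; time python3 c.py; python3 -c "
from h import *; print(sense()['time'])"
```

```text
masks.npz
key ['side', 'top']
   [  0.15 577.89 221.82   3.62 -12.55]
   [  0.15 578.02 221.93   2.88 -12.85]
   [  0.15 577.3  221.42   4.15 -12.24]
key ['side']
   [  0.06 579.74 229.57  -0.05  46.52]
   [  0.06 579.02 225.77   1.48 -15.53]
   [  0.06 578.55 223.86   2.45 -13.89]
key ['top']
   [  0.06 577.24 222.17  -3.08  50.85]
   [  0.07 576.74 221.55   1.53  49.09]
   [  0.07 576.95 222.05   0.1   -9.46]
nut ['side', 'top']
   [   0.55  558.61 -138.76   92.56   41.32]
   [   0.55  558.85 -138.73   92.18  -17.35]
   [   0.55  559.01 -138.81   92.63  -16.4 ]
nut ['side']
   [   0.28  562.72 -130.22   86.16  -19.26]
   [   0.28  562.15 -131.65   87.52   45.5 ]
   [   0.29  560.94 -136.25   90.96  -16.49]
nut ['top']
   [   0.22  558.08 -138.89   91.2   -19.08]
   [   0.22  558.22 -139.02   90.37   40.94]
   [   0.22  557.59 -138.37   94.38  -19.23]
1.3
real	0m1.599s
user	0m1.934s
sys	0m0.099s
```

```bash
cat > ov.py <<'E'
from fit import *
import sys
def overlay(fn,items,tag,c,w=24,k=12):
    # items: list of (hulls,color)
    t=[]
    for n in("side","top"):
        p=cv2.imread(f"pics/{n}{tag}.png"); o=proj(n,c)[0].astype(int)-w
        im=cv2.resize(p[o[1]:o[1]+2*w,o[0]:o[0]+2*w],None,fx=k,fy=k,interpolation=cv2.INTER_CUBIC); raw=im.copy()
        for hs,col in items:
            for P in hs: cv2.polylines(im,[np.round((proj(n,P)-o+.5)*k).astype(np.int32)],True,col,1)
        t.append(np.hstack([raw,im]) if 0 else im)
    cv2.imwrite(fn,np.hstack(t))
if __name__=="__main__":
    R=axis(np.pi/6,0); q=np.array([558.7,-138.7,92.4]); y=np.radians(-17)
    parts=[hexa(46,0,y),hexa(46,-14,y),circ(12,9)]
    overlay("pics/ov1.png",[([P@R.T+q for P in parts],(0,255,0))],"0",q,16,24) if 0 else overlay("pics/ov1.png",[([P@R.T+q for P in parts],(0,255,0))],"0",q,16,12)
E
sed -i 's/q,16,12)/q,20,10)/' ov.py; python3 ov.py
```

```text
(no output)
```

View pics/ov1.png

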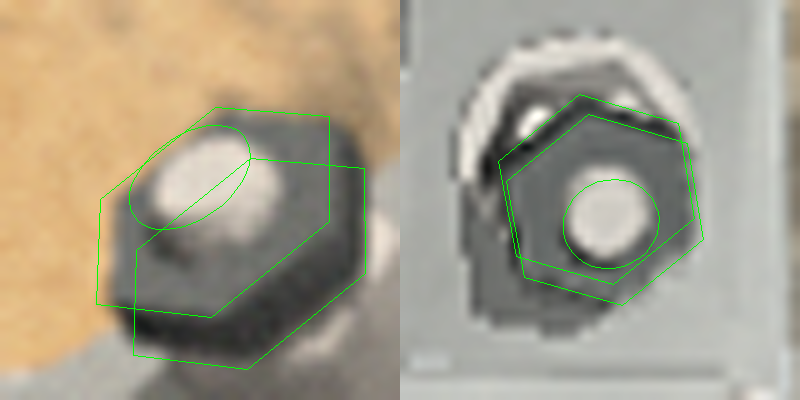

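```bash
cat > e.py <<'E'
from fit import *
from scipy.ndimage import map_coordinates
from scipy.optimize import differential_evolution
np.set_printoptions(precision=2,suppress=True)
G={}
for n in("side","top"):
    g=cv2.GaussianBlur(cv2.cvtColor(cv2.imread(f"pics/{n}0.png"),cv2.COLOR_BGR2GRAY).astype(float),(0,0),.7)
    G[n]=g
def dens(P,k=12): 
    Q=np.roll(P,-1,0); return (P[:,None]+(Q-P)[:,None]*np.linspace(.12,.88,k)[None,:,None])
def diffs(n,poly,d=1.0,k=12):
    # outside minus inside brightness at each edge sample
    c=poly.mean(0); L=dens(poly,k); t=np.roll(poly,-1,0)-poly; nn=np.column_stack([t[:,1],-t[:,0]]); nn/=np.linalg.norm(nn,axis=1)[:,None]+1e-9
    s=np.sign(((L[:,k//2]-c)*nn).sum(1)); nn*=s[:,None]
    f=lambda q:map_coordinates(G[n],[q[...,1].ravel(),q[...,0].ravel()],order=1).reshape(q.shape[:-1])
    return f(L+nn[:,None]*d)-f(L-nn[:,None]*d)
def model(q,views):
    x,y,z,yaw,h,psi=q; R=axis(np.pi/6,np.radians(psi)); o=np.array([x,y,z]); a=np.radians(yaw); s=0
    for n in views:
        tr=lambda P:proj(n,P@R.T+o)
        hull=cv2.convexHull(np.vstack([tr(hexa(46,0,a)),tr(hexa(46,-14,a))]).astype(np.float32)).reshape(-1,2).astype(float)
        s+=np.clip(diffs(n,hull),-20,60).mean()/60
        s+=.4*np.clip(-diffs(n,tr(circ(12,h))[:-1][::2],k=2),-40,60).mean()/60
        s+=.3*np.clip(np.abs(diffs(n,tr(hexa(46,0,a)))),0,30).mean()/30
    return -s
for v in(("side","top"),("side",),("top",)):
  for sd in (0,1):
    r=differential_evolution(model,[(552,572),(-145,-130),(84,97),(-30,30),(7,11),(-4,4)],args=(v,),seed=sd,maxiter=60,popsize=12,tol=1e-6); print(v,r.fun,r.x)
E
python3 e.py
```

```text
('side', 'top') -2.2809621353127585 [ 560.62 -138.11   91.72  -21.92    7.     -0.88]
('side', 'top') -2.2809633301917236 [ 560.62 -138.12   91.72  -21.95    7.     -0.82]
('side',) -1.2353841640409313 [ 563.55 -130.09   85.85  -14.93    7.01   -3.38]
('side',) -1.2357390597416764 [ 563.6  -130.01   85.87  -14.47    7.     -3.94]
('top',) -1.1346832283096528 [ 560.84 -139.39   84.08  -23.03    7.02   -3.33]
('top',) -1.1431175422803248 [ 561.27 -140.02   84.58   -9.43    7.02    1.38]
```

```bash
cat > plan.py <<'E'
from h import *
import json
def pose():
    s=sense(); return np.array(s["tool_pos"]),Ro.from_euler("xyz",s["tcp_rot"],degrees=True)
def plan(p1,R1,nrows,start=None,dp=1,dr=3):
    p,R=start or pose(); p0,R0=p.copy(),R; v=(R0.inv()*R1).as_rotvec(); rows=[]
    for i in range(1,nrows+1):
        f=i/nrows; pt=p0+(np.array(p1)-p0)*f; Rt=R0*Ro.from_rotvec(v*f)
        a=np.round(R.inv().apply(pt-p),dp); b=np.round((R.inv()*Rt).as_rotvec(),dr); rows.append([float(x) for x in np.r_[a,b]+0.])
        p=p+R.apply(a); R=R*Ro.from_rotvec(b)
    for k in range(0,nrows,5): print(json.dumps(rows[k:k+5]))
    return p,R
def down(yaw): return Ro.from_euler("xyz",[180,0,yaw],degrees=True)
def st():
    s=sense(); print({k:np.round(s[k],2).tolist() for k in("time","joint_pos","tool_pos","tcp_rot","ft_force","wrist_torque","finger_gap","grip_force")})
E
python3 - <<'E'
from plan import *
plan([577.7,221.8,160],down(196),10); print(180-164.6)
E
```

```text
[[-49.8, -23.3, 7.1, 0.0, 0.0, -0.055], [-48.5, -25.9, 7.2, 0.0, 0.0, -0.055], [-46.9, -28.6, 7.1, 0.0, 0.0, -0.054], [-45.4, -31.1, 7.1, 0.0, 0.0, -0.055], [-43.5, -33.6, 7.1, 0.0, 0.0, -0.055]]
[[-41.7, -35.9, 7.2, 0.0, 0.0, -0.055], [-39.6, -38.1, 7.1, 0.0, 0.0, -0.055], [-37.5, -40.2, 7.1, 0.0, 0.0, -0.054], [-35.2, -42.2, 7.1, 0.0, 0.0, -0.055], [-32.8, -44.1, 7.2, 0.0, 0.0, -0.055]]
15.400000000000006
```

>>> apply_moves:
  rows:
    - [-49.8, -23.3, 7.1, 0, 0, -0.055]
    - [-48.5, -25.9, 7.2, 0, 0, -0.055]
    - [-46.9, -28.6, 7.1, 0, 0, -0.054]
    - [-45.4, -31.1, 7.1, 0, 0, -0.055]
    - [-43.5, -33.6, 7.1, 0, 0, -0.055]
  fingers: 85
  grip_force: 40

```text
time: 1.92
tool_pos: [369.7, 398.9, 195.7]
tcp_rot: [180.0, 0.0, -179.6]
ft_force: [-0.3, 1.2, 0.7]
finger_gap: 85.0
grip_force: 0.0
```

>>> apply_moves:
  rows:
    - [-41.7, -35.9, 7.2, 0, 0, -0.055]
    - [-39.6, -38.1, 7.1, 0, 0, -0.055]
    - [-37.5, -40.2, 7.1, 0, 0, -0.054]
    - [-35.2, -42.2, 7.1, 0, 0, -0.055]
    - [-32.8, -44.1, 7.2, 0, 0, -0.055]

```text
time: 2.55
tool_pos: [579.0, 220.5, 160.0]
tcp_rot: [180.0, 0.0, -163.9]
ft_force: [-0.1, 0.0, -0.4]
finger_gap: 85.0
grip_force: 0.0
```

```bash
python3 - <<'E'
from plan import *
st(); plan([577.7,221.8,62],down(196),5)
E
```

```text
{'time': 2.55, 'joint_pos': [16.1, 12.83, 86.8, 0.01, 80.35, -90.0], 'tool_pos': [579.0, 220.49, 159.95], 'tcp_rot': [179.99, 0.03, -163.9], 'ft_force': [-0.13, 0.04, -0.41], 'wrist_torque': [0.04, -0.04, -0.01], 'finger_gap': 85.04, 'grip_force': 0.0}
[[0.2, 0.3, 19.6, 0.0, 0.0, 0.0], [0.2, 0.3, 19.6, 0.0, 0.0, 0.001], [0.2, 0.4, 19.6, 0.0, 0.0, 0.0], [0.1, 0.3, 19.6, 0.0, 0.0, 0.0], [0.2, 0.3, 19.6, 0.0, 0.0, 0.001]]
```

>>> apply_moves:
  rows:
    - [0.2, 0.3, 19.6, 0, 0, 0]
    - [0.2, 0.3, 19.6, 0, 0, 0.001]
    - [0.2, 0.4, 19.6, 0, 0, 0]
    - [0.1, 0.3, 19.6, 0, 0, 0]
    - [0.2, 0.3, 19.6, 0, 0, 0.001]

```text
time: 3.18
tool_pos: [575.8, 223.7, 60.7]
tcp_rot: [-180.0, -0.0, -164.1]
ft_force: [0.5, -1.2, -0.4]
finger_gap: 85.1
grip_force: 0.0
```

>>> apply_moves:
  rows:
    - [0, 0, 0, 0, 0, 0]
    - [0, 0, 0, 0, 0, 0]
    - [0, 0, 0, 0, 0, 0]
    - [0, 0, 0, 0, 0, 0]
    - [0, 0, 0, 0, 0, 0]
  fingers: 20
  grip_force: 25

```text
time: 3.8
tool_pos: [577.4, 223.1, 63.2]
tcp_rot: [-180.0, 0.1, -164.1]
ft_force: [1.4, -1.8, 4.6]
finger_gap: 31.1
grip_force: 28.4
```

>>> apply_moves:
  rows:
    - [0, 0, 0, 0, 0, 0]
    - [0, 0, 0, 0, 0, 0.18]
    - [0, 0, 0, 0, 0, 0.18]
    - [0, 0, 0, 0, 0, 0.18]
    - [0, 0, 0, 0, 0, 0.18]
  fingers: 60

```text
time: 4.42
tool_pos: [575.9, 223.1, 61.5]
tcp_rot: [-180.0, -0.1, 154.3]
ft_force: [0.0, 0.1, -0.2]
finger_gap: 59.7
grip_force: 0.0
```

>>> apply_moves:
  rows:
    - [0, 0, 0, 0, 0, 0.18]
    - [0, 0, 0, 0, 0, 0.18]
    - [0, 0, 0, 0, 0, 0.18]
    - [0, 0, 0, 0, 0, 0.18]
    - [0, 0, 0, 0, 0, 0.13]

```text
time: 5.05
tool_pos: [575.8, 223.1, 61.5]
tcp_rot: [-179.9, -0.0, 105.6]
ft_force: [0.5, -0.3, 0.8]
finger_gap: 59.9
grip_force: 0.0
```

>>> apply_moves:
  rows:
    - [0, 0, 0, 0, 0, 0]
    - [0, 0, 0, 0, 0, 0]
    - [0, 0, 0, 0, 0, 0]
    - [0, 0, 0, 0, 0, 0]
    - [0, 0, 0, 0, 0, 0]
  fingers: 20
  grip_force: 100

```text
time: 5.68
tool_pos: [576.3, 223.1, 62.0]
tcp_rot: [-180.0, -0.0, 106.0]
ft_force: [-1.7, -0.1, 1.2]
finger_gap: 30.2
grip_force: 99.0
```

```bash
cat > c2.py <<'E'
from fit import *
from plan import *
np.set_printoptions(precision=2,suppress=True)
st()
mk={}
for n in("side","top"):
    p,d=eyes.snapshot(n); cv2.imwrite(f"pics/{n}1.png",p[:,:,::-1]); np.save(f"{n}1.npy",d)
    mk[n]=mask(n,"key_mid",[577,222,25])
m={"side":mk["side"]}
# overlay skirt only: key fit with edges below fingers by side-only mask
p=cv2.imread("pics/side1.png"); o=proj("side",[577,222,50])[0].astype(int)-30
cv2.imwrite("pics/k1.png",cv2.resize(p[o[1]:o[1]+60,o[0]:o[0]+60],None,fx=8,fy=8,interpolation=cv2.INTER_CUBIC)); print(o)
E
python3 c2.py
```

```text
{'time': 5.68, 'joint_pos': [16.41, 18.07, 91.36, 0.01, 70.58, 0.45], 'tool_pos': [576.3, 223.14, 62.01], 'tcp_rot': [-179.99, -0.01, 105.96], 'ft_force': [-1.74, -0.11, 1.2], 'wrist_torque': [0.06, 0.21, 0.08], 'finger_gap': 30.2, 'grip_force': 99.01}
side key_mid 4.8011537482255715 0.69 796
top key_mid 6.407536447962466 0.49 82
[270 204]
```

View pics/k1.png

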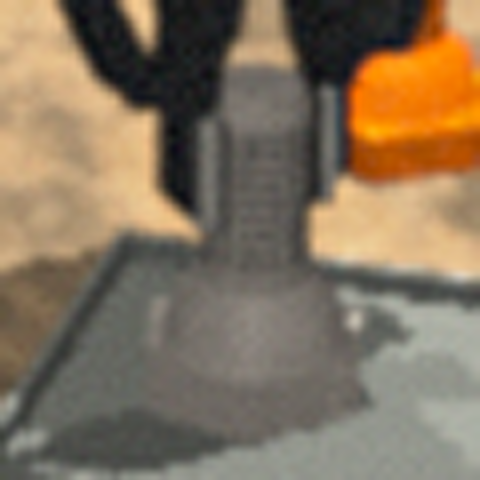

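```bash
cat > nut.py <<'E'
from plan import *
from fit import axis
JT=np.array([560.6,-138.1,91.7]); A=Ro.from_matrix(axis(np.pi/6,0)); a=A.apply([0,0,1])
KT=Ro.from_euler("z",-12.5,degrees=True).inv()*down(105.96)   # tool in key frame
def target(s,ny,jt=JT): return jt+a*(s+47), A*Ro.from_euler("z",ny,degrees=True)*KT
E
python3 - <<'E'
from nut import *
s0=(np.array([576.4,223.1,62]),down(106))
p,R=plan([576.4,223.1,197],down(106),5,s0)
for k in range(6):
    T=target(45,-21+60*k); print(k,-21+60*k,np.round((R.inv()*T[1]).as_rotvec(),2))
E
```

```text
[[0.0, 0.0, -27.0, 0.0, 0.0, 0.0], [0.0, 0.0, -27.0, 0.0, 0.0, 0.0], [0.0, 0.0, -27.0, 0.0, 0.0, 0.0], [0.0, 0.0, -27.0, 0.0, 0.0, 0.0], [0.0, 0.0, -27.0, 0.0, 0.0, 0.0]]
0 -21 [-0.51 -0.11  0.15]
1 39 [-0.4  -0.36 -0.88]
2 99 [-0.19 -0.58 -1.89]
3 159 [ 0.16 -0.76 -2.89]
4 219 [-0.43  0.48  2.18]
5 279 [-0.53  0.17  1.17]
```

>>> apply_moves:
  rows:
    - [0, 0, 27, 0, 0, 0]
    - [0, 0, 0, 0, 0, 0]
    - [0, 0, 0, 0, 0, 0]
    - [0, 0, 0, 0, 0, 0]
    - [0, 0, 0, 0, 0, 0]
  fingers: 999

```text
out of range
```

>>> apply_moves:
  rows:
    - [0, 0, -27, 0, 0, 0]
    - [0, 0, -27, 0, 0, 0]
    - [0, 0, -27, 0, 0, 0]
    - [0, 0, -27, 0, 0, 0]
    - [0, 0, -27, 0, 0, 0]

```text
time: 6.5
tool_pos: [575.7, 222.8, 196.6]
tcp_rot: [-179.9, 0.0, 105.9]
ft_force: [-0.2, 0.5, -3.7]
finger_gap: 30.4
grip_force: 99.4
```

```bash
python3 - <<'E'
from nut import *
s0=(np.array([576.4,223.1,197]),down(106)); st()
T=target(45,39); print(T[0],T[1].as_euler("xyz",degrees=True))
plan(T[0],T[1],15,s0)
E
```

```text
{'time': 6.5, 'joint_pos': [16.4, 11.23, 84.73, -0.01, 84.15, 0.48], 'tool_pos': [575.75, 222.76, 196.59], 'tcp_rot': [-179.89, 0.01, 105.92], 'ft_force': [-0.15, 0.54, -3.7], 'wrist_torque': [0.02, -0.01, -0.03], 'finger_gap': 30.37, 'grip_force': 99.39}
[ 514.6        -138.1         171.37433715] [167.52075132  27.50371157 154.39451935]
[[-22.0, -10.6, 1.7, -0.027, -0.024, -0.058], [-21.3, -11.9, 1.9, -0.027, -0.024, -0.059], [-20.6, -13.2, 2.1, -0.027, -0.024, -0.058], [-19.6, -14.4, 2.2, -0.027, -0.024, -0.059], [-18.8, -15.6, 2.3, -0.027, -0.024, -0.058]]
[[-17.7, -16.8, 2.2, -0.027, -0.024, -0.059], [-16.7, -17.8, 2.2, -0.027, -0.024, -0.058], [-15.5, -18.8, 2.1, -0.026, -0.024, -0.059], [-14.4, -19.7, 2.0, -0.027, -0.024, -0.058], [-13.2, -20.6, 1.7, -0.027, -0.024, -0.059]]
[[-11.8, -21.3, 1.5, -0.027, -0.024, -0.058], [-10.6, -22.1, 1.1, -0.027, -0.024, -0.059], [-9.3, -22.7, 0.8, -0.027, -0.024, -0.058], [-7.9, -23.1, 0.4, -0.027, -0.024, -0.059], [-6.5, -23.6, -0.1, -0.027, -0.024, -0.058]]
```

Lifted (wrist shows −3.7 N, the key's weight). Carrying it to the approach pose.

>>> apply_moves:
  rows:
    - [-22.0, -10.6, 1.7, -0.027, -0.024, -0.058]
    - [-21.3, -11.9, 1.9, -0.027, -0.024, -0.059]
    - [-20.6, -13.2, 2.1, -0.027, -0.024, -0.058]
    - [-19.6, -14.4, 2.2, -0.027, -0.024, -0.059]
    - [-18.8, -15.6, 2.3, -0.027, -0.024, -0.058]

```text
time: 7.12
tool_pos: [554.7, 101.8, 187.1]
tcp_rot: [173.4, 7.9, 122.4]
ft_force: [0.4, 0.6, -4.0]
finger_gap: 30.1
grip_force: 99.8
```

>>> apply_moves:
  rows:
    - [-17.7, -16.8, 2.2, -0.027, -0.024, -0.059]
    - [-16.7, -17.8, 2.2, -0.027, -0.024, -0.058]
    - [-15.5, -18.8, 2.1, -0.026, -0.024, -0.059]
    - [-14.4, -19.7, 2.0, -0.027, -0.024, -0.058]
    - [-13.2, -20.6, 1.7, -0.027, -0.024, -0.059]

```text
time: 7.75
tool_pos: [533.8, -18.3, 178.5]
tcp_rot: [169.2, 17.3, 138.3]
ft_force: [0.7, -0.2, -4.4]
finger_gap: 30.1
grip_force: 99.8
```

>>> apply_moves:
  rows:
    - [-11.8, -21.3, 1.5, -0.027, -0.024, -0.058]
    - [-10.6, -22.1, 1.1, -0.027, -0.024, -0.059]
    - [-9.3, -22.7, 0.8, -0.027, -0.024, -0.058]
    - [-7.9, -23.1, 0.4, -0.027, -0.024, -0.059]
    - [-6.5, -23.6, -0.1, -0.027, -0.024, -0.058]

```text
time: 8.38
tool_pos: [513.0, -138.4, 170.0]
tcp_rot: [167.6, 27.5, 154.5]
ft_force: [0.3, -0.3, -3.9]
finger_gap: 30.1
grip_force: 99.8
```

```bash
cat > v2.py <<'E'
from fit import *
from ov import overlay
from nut import *
import sys
tag,s,ny=sys.argv[1],float(sys.argv[2]),float(sys.argv[3])
st()
for n in("side","top"):
    p,d=eyes.snapshot(n); cv2.imwrite(f"pics/{n}{tag}.png",p[:,:,::-1]); np.save(f"{n}{tag}.npy",d)
R=A.as_matrix(); y=np.radians(ny)
key=[hexa(63,s-11,y),circ(16,s+27),circ(16,s+89)]; nut=[hexa(46,0,np.radians(-21)),circ(12,7)]
overlay(f"pics/ov{tag}.png",[([P@R.T+JT for P in key],(0,255,0)),([P@R.T+JT for P in nut],(0,0,255))],tag,JT+a*(25+s/2),24,8)
E
python3 v2.py 2 45 39
```

```text
{'time': 8.38, 'joint_pos': [-30.92, -29.17, 128.9, 18.19, 55.37, -105.52], 'tool_pos': [513.02, -138.38, 170.02], 'tcp_rot': [167.55, 27.45, 154.47], 'ft_force': [0.25, -0.35, -3.86], 'wrist_torque': [-0.0, 0.68, -0.0], 'finger_gap': 30.08, 'grip_force': 99.81}
```

View pics/ov2.png

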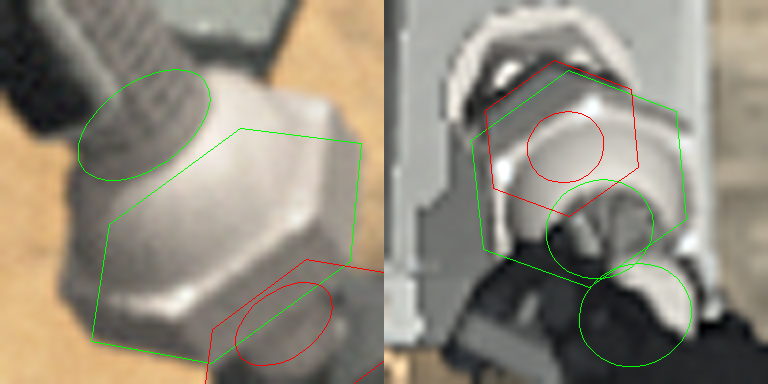

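```bash
cat > k2.py <<'E'
from nut import *
import sys
from fit import *
import e0
tag,s,ny=sys.argv[1],float(sys.argv[2]),float(sys.argv[3])
st()
E
sed '/^for v in/,$d' e.py > e0.py; cat >> e0.py <<'E'
def load(tag):
    for n in("side","top"): G[n]=cv2.GaussianBlur(cv2.cvtColor(cv2.imread(f"pics/{n}{tag}.png"),cv2.COLOR_BGR2GRAY).astype(float),(0,0),.7)
E
cat >> k2.py <<'E'
e0.load(tag); R=A.as_matrix()
def cost(q,views):
    o=JT+R@np.array([q[0],q[1],q[2]]); y=np.radians(ny+q[3]); c=0
    for n in views:
        K,D,Rc,t=cal(n); eye=-Rc.T@t
        a0=hexa(63,s-11,y)@R.T+o; a1=hexa(63,s-11+q[4],y)@R.T+o; ctr=o+a*(s-11)
        # rim edges on the silhouette whose side faces are seen by the camera
        for i in range(6):
            j=(i+1)%6; m=(a0[i]+a0[j])/2-ctr
            if m@(eye-ctr)>0:
                for e in((a0[i],a0[j]),(a1[i],a1[j])):
                    P=proj(n,np.array(e)); L=P[0]+(P[1]-P[0])*np.linspace(.1,.9,14)[:,None]; d=P[1]-P[0]; nn=np.array([d[1],-d[0]])/np.linalg.norm(d)
                    f=lambda z:e0.map_coordinates(e0.G[n],[z[:,1],z[:,0]],order=1)
                    c+=np.clip(np.abs(f(L+nn)-f(L-nn)),0,50).mean()/50
    return -c
for v in(("side","top"),("side",),("top",)):
    r=e0.differential_evolution(cost,[(-6,6),(-6,6),(-4,4),(-8,8),(12,24)],args=(v,),seed=1,maxiter=60,popsize=12); print(v,round(r.fun,2),np.round(r.x,2))
E
python3 k2.py 2 45 39
```

```text
{'time': 8.48, 'joint_pos': [-31.07, -29.13, 128.91, 18.11, 55.37, -105.42], 'tool_pos': [512.31, -139.91, 169.39], 'tcp_rot': [167.58, 27.37, 154.26], 'ft_force': [-0.75, 0.25, -3.89], 'wrist_torque': [0.0, 0.7, 0.0], 'finger_gap': 30.29, 'grip_force': 100.38}
('side', 'top') -8.45 [-1.48 -3.35  1.11 -0.35 14.82]
('side',) -4.19 [-0.95 -2.64 -0.04 -1.61 15.56]
('top',) -4.6 [-6.   -4.26 -1.21 -1.98 12.  ]
```

```bash
cat >> plan.py <<'E'
def avg(n=6):
    P=[];V=[];F=[]
    for i in range(n):
        eyes.snapshot("top"); p,R=pose(); P.append(p); V.append(R.as_quat()); s=sense(); F.append(np.r_[s["ft_force"],s["wrist_torque"]])
    P=np.array(P); print("avg",P.mean(0).round(2),"sd",P.std(0).round(2),"F",np.mean(F,0).round(2),"j6",round(s["joint_pos"][5],1),"t",s["time"]); return P.mean(0),Ro.from_quat(V).mean()
E
python3 - <<'E'
from nut import *
p,R=avg(); T=target(45,39)
print("A-frame offset",A.inv().apply(p-T[0]).round(2),"rot err",np.degrees((T[1].inv()*R).as_rotvec()).round(2))
E
```

```text
avg [ 513.63 -137.79  170.66] sd [0.57 0.68 0.56] F [ 0.23 -0.03 -4.1  -0.    0.63 -0.02] j6 -105.1 t 8.775
A-frame offset [-1.19  0.31 -0.13] rot err [0.05 0.09 0.15]
```

```bash
cat >> nut.py <<'E'
def tool(ax,ay,az,ny=39):
    R=target(0,ny)[1]; return R.inv().apply(A.apply([ax,ay,az])).round(2)
E
python3 - <<'E'
from nut import *
print(tool(1.3,1.8,-30),tool(1,0,0),tool(0,1,0))
E
```

```text
[-0.51  2.16 30.  ] [-0.92  0.38  0.  ] [0.38 0.92 0.  ]
```

>>> apply_moves:
  rows:
    - [-0.5, 2.2, 6, 0, 0, 0]
    - [0, 0, 6, 0, 0, 0]
    - [0, 0, 6, 0, 0, 0]
    - [0, 0, 6, 0, 0, 0]
    - [0, 0, 6, 0, 0, 0]

```text
time: 9.4
tool_pos: [530.4, -136.2, 145.5]
tcp_rot: [167.5, 27.5, 154.3]
ft_force: [0.5, -0.4, -3.7]
finger_gap: 30.1
grip_force: 100.4
```

```bash
python3 v2.py 3 15 39; sed -i 's/(-4,4),(-8,8),(12,24)/(-4,4),(-8,8),(14,16)/' k2.py; python3 k2.py 3 15 39; python3 -c "
from nut import *
avg(4)"
```

```text
{'time': 9.4, 'joint_pos': [-29.22, -24.34, 128.25, 18.31, 50.83, -105.05], 'tool_pos': [530.39, -136.18, 145.55], 'tcp_rot': [167.52, 27.47, 154.32], 'ft_force': [0.53, -0.37, -3.66], 'wrist_torque': [0.0, 0.67, 0.03], 'finger_gap': 30.07, 'grip_force': 100.38}
{'time': 9.5, 'joint_pos': [-29.22, -24.32, 128.28, 18.31, 50.85, -105.05], 'tool_pos': [530.01, -135.96, 144.99], 'tcp_rot': [167.51, 27.4, 154.32], 'ft_force': [0.14, 0.25, -3.79], 'wrist_torque': [0.05, 0.68, 0.02], 'finger_gap': 30.24, 'grip_force': 100.38}
('side', 'top') -9.0 [ 1.32  1.25 -1.66 -3.43 16.  ]
('side',) -4.45 [ 2.39 -5.69  4.   -4.75 16.  ]
('top',) -4.59 [ 3.09  2.04  2.71 -2.84 16.  ]
avg [ 530.22 -136.18  145.94] sd [0.11 0.1  0.34] F [ 0.04 -0.1  -4.16 -0.04  0.63  0.01] j6 -105.0 t 9.7
```

View pics/ov3.png

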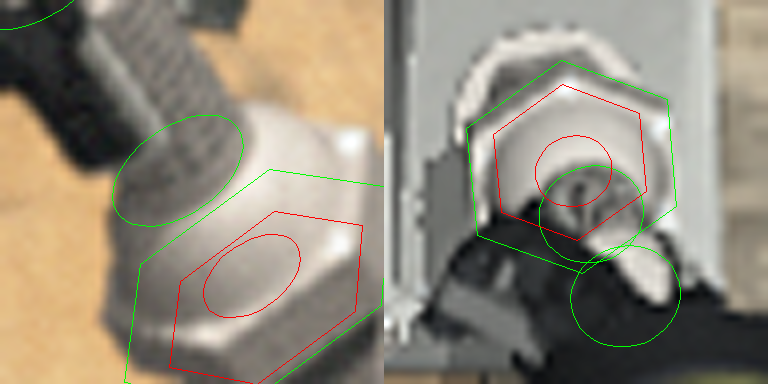

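>>> apply_moves:
  rows:
    - [0, 0, 1.2, 0, 0, 0]
    - [0, 0, 1.2, 0, 0, 0]
    - [0, 0, 1.2, 0, 0, 0]
    - [0, 0, 1.2, 0, 0, 0]
    - [0, 0, 1.2, 0, 0, 0]

```text
time: 10.32
tool_pos: [533.7, -136.7, 142.6]
tcp_rot: [167.6, 27.6, 154.4]
ft_force: [-19.0, 1.1, 17.9]
finger_gap: 30.0
grip_force: 103.2
```

>>> apply_moves:
  rows:
    - [0, 0, -1, 0, 0, 0]
    - [0, 0, 0, 0, 0, -0.03]
    - [0, 0, 0, 0, 0, -0.03]
    - [0, 0, 0, 0, 0, -0.03]
    - [0, 0, 0.5, 0, 0, 0]

```text
time: 10.95
tool_pos: [533.4, -136.4, 142.9]
tcp_rot: [170.2, 28.6, 160.1]
ft_force: [-15.7, 2.4, 14.1]
finger_gap: 30.0
grip_force: 102.1
```

```bash
cat > w.py <<'E'
from nut import *
import sys
p,R=avg(int(sys.argv[1]) if len(sys.argv)>1 else 4); q=A.inv().apply(p-JT); print("A pos rel JT",q.round(2),"s",round(q[2]-47,2),"ny",round(float((A.inv()*R*KT.inv()).as_euler("xyz",degrees=True)[2]),1), (A.inv()*R*KT.inv()).as_euler("xyz",degrees=True).round(1))
s=sense(); f=A.inv().apply(np.array(s["ft_force"])-[0,0,-4.1]); print("F in A (weight out)",f.round(1),"tau",np.round(A.inv().apply(s["wrist_torque"]),2),"gap",s["finger_gap"])
E
python3 w.py
```

```text
avg [ 533.34 -136.43  142.93] sd [0.02 0.02 0.02] F [-14.98   2.26  12.42   0.36   2.1    0.13] j6 -110.3 t 11.15
A pos rel JT [ 2.01  1.67 58.  ] s 11.0 ny 44.1 [-0.1  0.  44.1]
F in A (weight out) [-4.6  2.5 21.3] tau [ 0.38  2.11 -0.07] gap 30.366801980467017
```

>>> apply_moves:
  rows:
    - [0, 0, 0, 0, 0, 0.04]
    - [0, 0, 0, 0, 0, 0.04]
    - [0, 0, 0, 0, 0, 0.04]
    - [0, 0, 0, 0, 0, 0.04]
    - [0, 0, 0, 0, 0, 0.04]

```text
time: 11.78
tool_pos: [533.4, -136.9, 142.9]
tcp_rot: [164.5, 26.1, 147.4]
ft_force: [-11.1, -1.0, 9.7]
finger_gap: 30.4
grip_force: 102.3
```

```bash
python3 w.py 1
```

```text
avg [ 533.42 -136.93  142.89] sd [0. 0. 0.] F [-1.013e+01  1.010e+00  9.140e+00  1.000e-02  1.780e+00 -1.000e-01] j6 -98.6 t 11.825
A pos rel JT [ 2.05  1.17 57.92] s 10.92 ny 32.5 [-0.1  0.  32.5]
F in A (weight out) [-2.2  1.  16.5] tau [-0.04  1.78 -0.09] gap 30.325300321547466
```

```bash
python3 -c "
from nut import *
print(tool(-1.2,-1.3,0,32.5),tool(1,0,0,32.5),tool(0,1,0,32.5))"
```

```text
[ 0.42 -1.72 -0.  ] [-0.87  0.49  0.  ] [0.49 0.87 0.  ]
```

>>> apply_moves:
  rows:
    - [0, 0, -1.5, 0, 0, 0]
    - [0.4, -1.7, 0, 0, 0, -0.02]
    - [0, 0, 1.7, 0, 0, -0.03]
    - [0, 0, 0, 0, 0, -0.04]
    - [0, 0, 0.3, 0, 0, -0.03]

```text
time: 12.45
tool_pos: [532.9, -137.7, 142.0]
tcp_rot: [167.9, 27.7, 155.1]
ft_force: [-13.5, 2.8, 15.5]
finger_gap: 30.0
grip_force: 102.4
```

```bash
python3 w.py 1
```

```text
avg [ 532.89 -137.73  142.02] sd [0. 0. 0.] F [-13.4    1.38  14.38   0.54   1.83   0.2 ] j6 -106.2 t 12.5
A pos rel JT [ 1.16  0.37 57.44] s 10.44 ny 39.8 [-0.1 -0.  39.8]
F in A (weight out) [-2.4  1.4 22.7] tau [ 0.57  1.83 -0.1 ] gap 29.823946605067647
```

>>> apply_moves:
  rows:
    - [0.9, -0.4, 0, 0, 0, 0]
    - [0.4, -0.2, 0, 0, 0, 0]
    - [0, 0, 0.3, 0, 0, 0.03]
    - [0, 0, 0, 0, 0, 0.03]
    - [0, 0, 0.3, 0, 0, 0.03]

```text
time: 13.12
tool_pos: [532.3, -138.4, 141.3]
tcp_rot: [165.3, 26.6, 149.4]
ft_force: [-11.6, 0.6, 13.8]
finger_gap: 30.1
grip_force: 102.5
```

```bash
python3 w.py 1
```

```text
avg [ 532.33 -138.37  141.25] sd [0. 0. 0.] F [-11.25   1.53  13.22   0.4    1.28   0.25] j6 -100.9 t 13.175
A pos rel JT [ 0.29 -0.27 57.05] s 10.05 ny 34.3 [-0.2 -0.1 34.3]
F in A (weight out) [-1.1  1.5 20.6] tau [0.47 1.28 0.02] gap 30.016730359792845
```

>>> apply_moves:
  rows:
    - [0.8, -0.5, 0, 0, 0, 0]
    - [0.4, -0.2, 0, 0, 0, -0.03]
    - [0, 0, 0.2, 0, 0, -0.04]
    - [0, 0, 0, 0, 0, -0.04]
    - [0, 0, 0.2, 0, 0, -0.04]

```text
time: 13.8
tool_pos: [532.1, -138.1, 141.2]
tcp_rot: [169.6, 28.6, 158.9]
ft_force: [-9.6, 4.2, 16.7]
finger_gap: 30.5
grip_force: 102.6
```

```bash
python3 w.py 1
```

```text
avg [ 532.12 -138.11  141.19] sd [0. 0. 0.] F [-9.82  2.57 15.87  0.71  0.9   0.34] j6 -110.0 t 13.85
A pos rel JT [ 8.00e-02 -1.00e-02  5.71e+01] s 10.1 ny 43.3 [-0.2 -0.1 43.3]
F in A (weight out) [ 1.5  2.6 22.2] tau [ 0.78  0.9  -0.06] gap 30.119086051559105
```

>>> apply_moves:
  rows:
    - [0, 0, -4, 0, 0, 0]
    - [0.5, -0.3, 0, 0, 0, 0.04]
    - [0, 0, 0, 0, 0, 0.04]
    - [0, 0, 0, 0, 0, 0]
    - [0, 0, 0, 0, 0, 0]

```text
time: 14.48
tool_pos: [527.5, -137.6, 140.8]
tcp_rot: [167.3, 27.3, 153.8]
ft_force: [-2.2, 1.3, -1.9]
finger_gap: 30.1
grip_force: 100.6
```

```bash
python3 w.py 4; python3 v2.py 4 12 39;  python3 k2.py 4 12 39
```

```text
avg [ 527.57 -137.65  140.81] sd [0.01 0.01 0.01] F [-1.77  0.28 -2.2   0.13  0.77  0.07] j6 -105.2 t 14.675
A pos rel JT [-4.05  0.45 59.05] s 12.05 ny 38.4 [ 0.   0.  38.4]
F in A (weight out) [0.1 0.2 2.5] tau [ 0.17  0.83 -0.03] gap 30.15791353260072
{'time': 14.68, 'joint_pos': [-29.63, -24.38, 128.79, 18.65, 50.5, -105.19], 'tool_pos': [527.56, -137.64, 140.81], 'tcp_rot': [167.24, 27.33, 153.73], 'ft_force': [-1.18, 0.17, -1.92], 'wrist_torque': [0.16, 0.83, 0.06], 'finger_gap': 30.16, 'grip_force': 100.58}
{'time': 14.78, 'joint_pos': [-29.63, -24.39, 128.79, 18.65, 50.5, -105.18], 'tool_pos': [527.59, -137.65, 140.86], 'tcp_rot': [167.24, 27.33, 153.72], 'ft_force': [-0.19, 1.1, -3.04], 'wrist_torque': [0.07, 0.81, 0.1], 'finger_gap': 29.95, 'grip_force': 100.59}
('side', 'top') -8.52 [-2.44 -0.07 -0.94 -3.6  16.  ]
('side',) -4.22 [-1.53 -5.96  3.98 -2.21 15.8 ]
('top',) -4.34 [-2.79 -0.12 -0.1  -3.71 16.  ]
```

View pics/ov4.png

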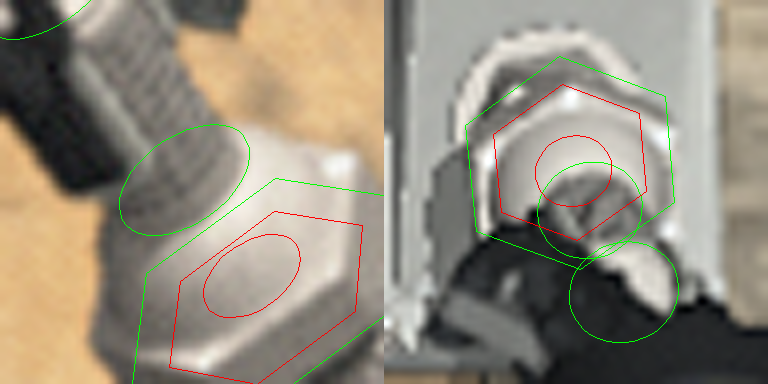

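>>> apply_moves:
  rows:
    - [0, 0, 1, 0, 0, -0.06]
    - [0, 0, 1, 0, 0, -0.03]
    - [0, 0, 1, 0, 0, 0]
    - [0, 0, 0.5, 0, 0, 0.03]
    - [0, 0, 0, 0, 0, 0.03]

```text
time: 15.4
tool_pos: [530.0, -137.5, 138.5]
tcp_rot: [168.0, 27.7, 155.4]
ft_force: [4.4, 2.5, -2.1]
finger_gap: 29.9
grip_force: 100.5
```

```bash
python3 w.py 1
```

```text
avg [ 529.99 -137.52  138.53] sd [0. 0. 0.] F [ 3.63  2.42 -2.4   0.48 -0.18  0.37] j6 -106.7 t 15.45
A pos rel JT [-3.1   0.58 55.87] s 8.87 ny 39.9 [-0.  -0.  39.9]
F in A (weight out) [ 4.   2.4 -0.3] tau [ 0.6  -0.18  0.08] gap 30.24813640101868
```

>>> apply_moves:
  rows:
    - [0, 0, 1, 0, 0, 0]
    - [0, 0, 1, 0, 0, 0]
    - [0, 0, 1, 0, 0, 0]
    - [0, 0, 1, 0, 0, 0]
    - [0, 0, 0, 0, 0, 0]

```text
time: 16.08
tool_pos: [531.9, -137.7, 135.0]
tcp_rot: [168.1, 27.8, 155.6]
ft_force: [3.7, 4.9, 1.1]
finger_gap: 30.4
grip_force: 100.8
```

```bash
python3 w.py 1
```

```text
avg [ 531.9  -137.74  135.05] sd [0. 0. 0.] F [ 4.43  4.04 -0.08  0.72 -0.72  0.5 ] j6 -107.0 t 16.125
A pos rel JT [-3.18  0.36 51.89] s 4.89 ny 40.1 [-0.  -0.  40.1]
F in A (weight out) [5.8 4.  1.3] tau [ 0.87 -0.72  0.08] gap 29.812078371462267
```

>>> apply_moves:
  rows:
    - [-0.5, 0.7, 1, 0, 0, 0]
    - [0, 0, 1.2, 0, 0, 0]
    - [0, 0, 1.2, 0, 0, 0]
    - [0, 0, 1.2, 0, 0, 0]
    - [0, 0, 1, 0, 0, 0]

```text
time: 16.75
tool_pos: [535.1, -137.8, 131.7]
tcp_rot: [168.2, 27.8, 155.7]
ft_force: [-23.8, 4.7, 26.8]
finger_gap: 30.3
grip_force: 103.5
```

```bash
python3 w.py 1
```

```text
avg [ 535.1  -137.78  131.83] sd [0. 0. 0.] F [-21.9    4.    20.87   0.76   1.73   0.42] j6 -106.9 t 16.8
A pos rel JT [-2.02  0.32 47.51] s 0.51 ny 40.2 [-0.   0.  40.2]
F in A (weight out) [-6.5  4.  32.6] tau [ 0.87  1.73 -0.01] gap 30.154081299416752
```

>>> apply_moves:
  rows:
    - [0, 0, -1.5, 0, 0, 0]
    - [0, 0, 0.2, 0, 0, 0.1]
    - [0, 0, 0.2, 0, 0, 0.12]
    - [0, 0, 0.3, 0, 0, 0.15]
    - [0, 0, 0.3, 0, 0, 0.15]

```text
time: 17.42
tool_pos: [535.1, -137.2, 131.3]
tcp_rot: [155.6, 18.2, 124.5]
ft_force: [0.0, 4.9, 5.2]
finger_gap: 29.6
grip_force: 101.3
```

```bash
python3 w.py 1
```

```text
avg [ 535.07 -137.25  131.22] sd [0. 0. 0.] F [-1.47  1.33  3.27  0.23  0.11  0.08] j6 -76.4 t 17.475
A pos rel JT [-2.35  0.85 46.99] s -0.01 ny 9.6 [-0.  -0.   9.6]
F in A (weight out) [2.4 1.3 7.1] tau [ 0.24  0.11 -0.05] gap 30.17032847851862
```

>>> apply_moves:
  rows:
    - [0, 0, 0.3, 0, 0, 0.16]
    - [0, 0, 0.3, 0, 0, 0.16]
    - [0, 0, 0.3, 0, 0, 0.16]
    - [0, 0, 0.3, 0, 0, 0.16]
    - [0, 0, 0.3, 0, 0, 0.16]

```text
time: 18.1
tool_pos: [536.2, -137.1, 130.2]
tcp_rot: [150.1, -3.6, 83.7]
ft_force: [3.5, 4.5, 3.7]
finger_gap: 29.8
grip_force: 101.1
```

```bash
python3 w.py 1
```

```text
avg [ 536.18 -137.21  130.13] sd [0. 0. 0.] F [ 2.38  1.37  1.62  0.3  -0.28  0.07] j6 -30.6 t 18.15
A pos rel JT [-1.94  0.89 45.49] s -1.51 ny -36.2 [  0.   -0.1 -36.2]
F in A (weight out) [4.9 1.4 3.8] tau [ 0.3  -0.28 -0.09] gap 30.043070423832013
```

>>> apply_moves:
  rows:
    - [0, 0, 0.3, 0, 0, 0.16]
    - [0, 0, 0.3, 0, 0, 0.16]
    - [0, 0, 0.3, 0, 0, 0.16]
    - [0, 0, 0.3, 0, 0, 0.16]
    - [0, 0, 0.3, 0, 0, 0.16]

```text
time: 18.77
tool_pos: [537.2, -137.3, 129.1]
tcp_rot: [160.8, -23.6, 41.0]
ft_force: [5.7, 5.1, 2.9]
finger_gap: 29.9
grip_force: 100.8
```

```bash
python3 w.py 1
```

```text
avg [ 537.11 -137.47  129.  ] sd [0. 0. 0.] F [ 3.65  1.89 -0.57  0.27 -0.48  0.17] j6 15.1 t 18.825
A pos rel JT [-1.7   0.63 44.05] s -2.95 ny -82.0 [  0.1  -0.1 -82. ]
F in A (weight out) [4.9 1.9 1.2] tau [ 0.32 -0.48  0.01] gap 30.015137056463654
```

>>> apply_moves:
  rows:
    - [0, 0, 0.4, 0, 0, 0.1]
    - [0, 0, 0.2, 0, 0, 0.1]
    - [0, 0, 0.2, 0, 0, 0.1]
    - [0, 0, 0.2, 0, 0, 0.1]
    - [0, 0, 0.2, 0, 0, 0.1]

```text
time: 19.45
tool_pos: [538.1, -137.7, 129.1]
tcp_rot: [175.0, -29.8, 9.7]
ft_force: [-2.7, 4.6, 11.5]
finger_gap: 30.2
grip_force: 101.7
```

```bash
python3 w.py 1
```

```text
avg [ 538.09 -137.66  129.04] sd [0. 0. 0.] F [-1.23  4.18 11.03  0.72 -0.36  0.41] j6 43.4 t 19.5
A pos rel JT [-0.83  0.44 43.6 ] s -3.4 ny -110.3 [   0.2   -0.  -110.3]
F in A (weight out) [ 6.5  4.2 13.7] tau [ 0.83 -0.36 -0.  ] gap 30.582933565401596
```

>>> apply_moves:
  rows:
    - [0, 0, 0, 0, 0, 0.05]
    - [0, 0, 0, 0, 0, 0.05]
    - [0, 0, 0, 0, 0, 0.05]
    - [0, 0, 0, 0, 0, 0.05]
    - [0, 0, 0, 0, 0, 0.05]

```text
time: 20.12
tool_pos: [538.1, -137.8, 129.0]
tcp_rot: [-176.8, -30.0, -6.7]
ft_force: [-1.0, 2.9, 9.0]
finger_gap: 30.4
grip_force: 101.6
```

```bash
python3 w.py 4
```

```text
avg [ 538.11 -137.81  129.03] sd [0.02 0.02 0.02] F [-0.82  2.79  9.44  0.49 -0.49  0.63] j6 57.3 t 20.325
A pos rel JT [-0.81  0.29 43.57] s -3.43 ny -124.2 [   0.2    0.  -124.2]
F in A (weight out) [ 6.3  2.9 11.8] tau [ 0.75 -0.5   0.23] gap 30.669404234879863
```

>>> apply_moves:
  rows:
    - [0, 0, 0, 0, 0, 0.04]
    - [0, 0, 0, 0, 0, 0.04]
    - [0, 0, 0, 0, 0, 0.03]
    - [0, 0, 0, 0, 0, 0]
    - [0, 0, 0, 0, 0, 0]

```text
time: 20.95
tool_pos: [538.1, -137.9, 129.0]
tcp_rot: [-173.2, -29.5, -13.8]
ft_force: [-0.4, 2.1, 9.1]
finger_gap: 29.9
grip_force: 101.6
```

```bash
python3 w.py 4;  python3 v2.py 5 -3.4 -124 >/dev/null
```

```text
avg [ 538.13 -137.9   129.04] sd [0.01 0.02 0.01] F [-0.4   3.29  8.85  0.31 -0.55  0.7 ] j6 63.6 t 21.15
A pos rel JT [-0.79  0.2  43.57] s -3.43 ny -130.4 [   0.2    0.  -130.4]
F in A (weight out) [ 5.7  3.3 11.6] tau [ 0.62 -0.52  0.5 ] gap 30.50819751206581
```

View pics/ov5.png

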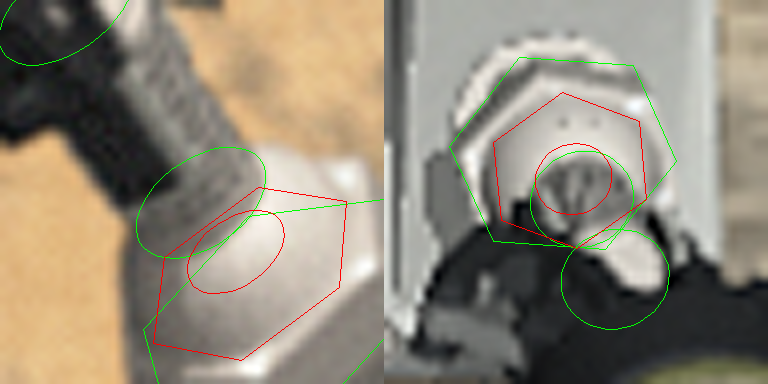

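>>> apply_moves:
  rows:
    - [0, 0, -0.7, 0, 0, -0.05]
    - [0, 0, 0, 0, 0, -0.05]
    - [0, 0, -1, 0, 0, 0]
    - [0, 0, -1, 0, 0, 0]
    - [0, 0, -1, 0, 0, 0]

```text
time: 21.88
tool_pos: [535.7, -137.9, 130.7]
tcp_rot: [-176.4, -29.9, -7.4]
ft_force: [9.2, -0.2, -3.8]
finger_gap: 30.1
grip_force: 100.2
```

```bash
python3 w.py 2
```

```text
avg [ 535.63 -137.89  130.79] sd [0.   0.01 0.01] F [ 7.87  0.06 -2.7  -0.1  -1.03  0.04] j6 58.0 t 21.975
A pos rel JT [-2.08  0.21 46.34] s -0.66 ny -124.8 [ 1.000e-01 -0.000e+00 -1.248e+02]
F in A (weight out) [ 6.8  0.2 -2.2] tau [-0.04 -1.01  0.1 ] gap 30.367948599694063
```

Torque reached ≈0.45 Nm, now relaxed, and the key slides off easily. Withdrawing along the stud.

>>> apply_moves:
  rows:
    - [0, 0, -3, 0, 0, 0]
    - [0, 0, -4, 0, 0, 0]
    - [0, 0, -7, 0, 0, 0]
    - [0, 0, -10, 0, 0, 0]
    - [0, 0, -12, 0, 0, 0]

```text
time: 22.6
tool_pos: [515.9, -137.1, 160.9]
tcp_rot: [-176.3, -29.7, -7.4]
ft_force: [0.4, 0.9, -3.2]
finger_gap: 30.1
grip_force: 100.2
```

>>> apply_moves:
  rows:
    - [0, 0, -12, 0, 0, 0]
    - [0, 0, -12, 0, 0, 0]
    - [0, 0, 0, 0, 0, 0]
    - [0, 0, 0, 0, 0, 0]
    - [0, 0, 0, 0, 0, 0]

```text
time: 23.22
tool_pos: [504.8, -137.1, 181.5]
tcp_rot: [-176.3, -29.7, -7.5]
ft_force: [-1.3, 1.2, -3.7]
finger_gap: 30.2
grip_force: 100.4
```

```bash
python3 w.py 4; python3 - <<'E'
from plan import *
s=sense(); print(s["joint_pos"])
p,R=pose()
# target: above tray centre, vertical, keep closest yaw
z=R.as_matrix()
best=min(range(-180,180,5),key=lambda y:(R.inv()*down(y)).magnitude()); print(best,np.degrees((R.inv()*down(best)).magnitude()))
plan([582,210.5,200],down(best),15)
E
```

```text
avg [ 504.84 -137.08  181.61] sd [0.03 0.03 0.08] F [ 0.25 -0.02 -4.03 -0.    0.63  0.01] j6 58.7 t 23.425
A pos rel JT [ -3.33   1.02 105.74] s 58.74 ny -124.9 [  -0.    -0.  -124.9]
F in A (weight out) [ 0.6  0.4 -0.7] tau [ 0.04  0.62 -0.  ] gap 29.95919518610905
[-31.41301037 -31.5949456  129.2409059   17.97378267  57.47908625
  58.69503695]
-5 29.987415511965406
[[2.4, -23.6, 1.5, -0.003, -0.035, -0.002], [2.5, -23.6, 1.4, -0.004, -0.034, -0.001], [2.6, -23.6, 1.1, -0.003, -0.035, -0.002], [2.7, -23.6, 1.0, -0.004, -0.035, -0.002], [2.7, -23.6, 0.9, -0.003, -0.034, -0.001]]
[[2.8, -23.6, 0.6, -0.004, -0.035, -0.002], [2.9, -23.6, 0.5, -0.003, -0.035, -0.002], [2.9, -23.6, 0.3, -0.004, -0.034, -0.001], [3.0, -23.6, 0.1, -0.003, -0.035, -0.002], [3.0, -23.5, -0.1, -0.004, -0.035, -0.002]]
[[3.0, -23.6, -0.3, -0.003, -0.034, -0.001], [3.0, -23.6, -0.4, -0.004, -0.035, -0.002], [3.1, -23.5, -0.7, -0.003, -0.035, -0.002], [3.1, -23.6, -0.8, -0.004, -0.034, -0.001], [3.1, -23.5, -1.1, -0.003, -0.035, -0.002]]
```

>>> apply_moves:
  rows:
    - [2.4, -23.6, 1.5, -0.003, -0.035, -0.002]
    - [2.5, -23.6, 1.4, -0.004, -0.034, -0.001]
    - [2.6, -23.6, 1.1, -0.003, -0.035, -0.002]
    - [2.7, -23.6, 1.0, -0.004, -0.035, -0.002]
    - [2.7, -23.6, 0.9, -0.003, -0.034, -0.001]

```text
time: 24.05
tool_pos: [530.9, -20.4, 188.2]
tcp_rot: [-177.7, -19.8, -6.4]
ft_force: [-0.0, -0.1, -4.3]
finger_gap: 30.1
grip_force: 100.7
```

>>> apply_moves:
  rows:
    - [2.8, -23.6, 0.6, -0.004, -0.035, -0.002]
    - [2.9, -23.6, 0.5, -0.003, -0.035, -0.002]
    - [2.9, -23.6, 0.3, -0.004, -0.034, -0.001]
    - [3.0, -23.6, 0.1, -0.003, -0.035, -0.002]
    - [3.0, -23.5, -0.1, -0.004, -0.035, -0.002]

```text
time: 24.68
tool_pos: [556.8, 95.5, 194.1]
tcp_rot: [-179.0, -9.9, -5.5]
ft_force: [-0.0, -0.2, -4.0]
finger_gap: 30.2
grip_force: 100.7
```

>>> apply_moves:
  rows:
    - [3.0, -23.6, -0.3, -0.003, -0.034, -0.001]
    - [3.0, -23.6, -0.4, -0.004, -0.035, -0.002]
    - [3.1, -23.5, -0.7, -0.003, -0.035, -0.002]
    - [3.1, -23.6, -0.8, -0.004, -0.034, -0.001]
    - [3.1, -23.5, -1.1, -0.003, -0.035, -0.002]

```text
time: 25.3
tool_pos: [582.6, 211.5, 200.1]
tcp_rot: [-180.0, 0.0, -5.0]
ft_force: [0.4, -0.0, -3.6]
finger_gap: 30.0
grip_force: 100.7
```

>>> apply_moves:
  rows:
    - [0, 0, 25, 0, 0, 0]
    - [0, 0, 25, 0, 0, 0]
    - [0, 0, 25, 0, 0, 0]
    - [0, 0, 25, 0, 0, 0]
    - [0, 0, 25, 0, 0, 0]

```text
time: 25.92
tool_pos: [582.4, 210.7, 74.2]
tcp_rot: [-180.0, -0.1, -5.0]
ft_force: [0.7, -0.3, -4.7]
finger_gap: 29.8
grip_force: 101.0
```

```bash
python3 -c "
from plan import *
st(); avg(3)
p,d=eyes.snapshot('side'); cv2.imwrite('pics/side6.png',p[:,:,::-1])
o=proj('side',[582,210,60])[0].astype(int)-30
cv2.imwrite('pics/k6.png',cv2.resize(p[o[1]:o[1]+60,o[0]:o[0]+60,::-1],None,fx=8,fy=8,interpolation=cv2.INTER_CUBIC))"
```

```text
{'time': 25.92, 'joint_pos': [15.14, 17.39, 90.8, 0.01, 71.74, 110.15], 'tool_pos': [582.45, 210.65, 74.24], 'tcp_rot': [-179.97, -0.06, -5.01], 'ft_force': [0.67, -0.26, -4.66], 'wrist_torque': [0.02, 0.03, 0.05], 'finger_gap': 29.77, 'grip_force': 100.98}
avg [580.21 209.97  71.57] sd [0.46 0.1  1.35] F [-1.25 -0.95 -5.23 -0.04  0.09 -0.01] j6 110.1 t 26.075
```

View pics/k6.png

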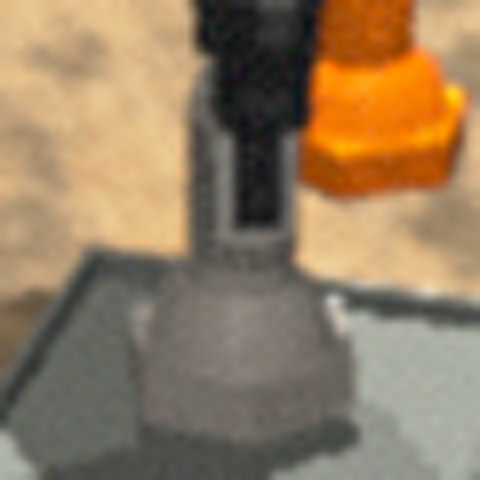

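The picture shows the key vertical in the fingers, centre (302,245) in the full image, a little above the tray floor. Lowering it until it touches.

>>> apply_moves:
  rows:
    - [0, 0, 4, 0, 0, 0]
    - [0, 0, 4, 0, 0, 0]
    - [0, 0, 3, 0, 0, 0]
    - [0, 0, 1, 0, 0, 0]
    - [0, 0, 0, 0, 0, 0]

```text
time: 26.75
tool_pos: [582.2, 210.3, 63.3]
tcp_rot: [180.0, -0.0, -5.0]
ft_force: [0.6, 0.7, -3.1]
finger_gap: 30.2
grip_force: 101.0
```

```bash
python3 -c "
from plan import *
avg(4)"
```

```text
avg [582.3  210.32  63.52] sd [0.04 0.02 0.04] F [ 0.05 -0.46 -4.04  0.01 -0.03  0.03] j6 110.1 t 26.95
```

>>> apply_moves:
  rows:
    - [0, 0, 0.6, 0, 0, 0]
    - [0, 0, 0.6, 0, 0, 0]
    - [0, 0, 0.4, 0, 0, 0]
    - [0, 0, 0.4, 0, 0, 0]
    - [0, 0, 0, 0, 0, 0]

```text
time: 27.58
tool_pos: [582.4, 210.3, 62.0]
tcp_rot: [180.0, -0.1, -5.0]
ft_force: [-4.1, -1.2, 4.0]
finger_gap: 30.0
grip_force: 101.0
```

```bash
python3 -c "
from plan import *
avg(4)"
```

```text
avg [582.39 210.32  62.04] sd [0.01 0.02 0.02] F [-4.21 -1.53  5.44 -0.28  0.79 -0.02] j6 110.1 t 27.775
```

>>> apply_moves:
  rows:
    - [0, 0, 0, 0, 0, 0]
    - [0, 0, 0, 0, 0, 0]
    - [0, 0, 0, 0, 0, 0]
    - [0, 0, 0, 0, 0, 0]
    - [0, 0, 0, 0, 0, 0]
  fingers: 75
  grip_force: 20

```text
time: 28.4
tool_pos: [582.3, 210.3, 61.4]
tcp_rot: [180.0, -0.0, -5.0]
ft_force: [0.6, -0.4, -0.3]
finger_gap: 75.2
grip_force: 0.0
```

>>> apply_moves:
  rows:
    - [0, 0, -10, 0, 0, 0]
    - [0, 0, -20, 0, 0, 0]
    - [0, 0, -40, 0, 0, 0]
    - [0, 0, -40, 0, 0, 0]
    - [0, 0, -40, 0, 0, 0]

```text
time: 29.02
tool_pos: [582.4, 210.4, 214.8]
tcp_rot: [-180.0, -0.2, -5.0]
ft_force: [-0.0, -0.2, -0.8]
finger_gap: 74.6
grip_force: 0.0
```

```bash
cat > z.py <<'E'
from fit import *
from plan import *
st(); mk={}
for n in("side","top"):
    p,d=eyes.snapshot(n); cv2.imwrite(f"pics/{n}7.png",p[:,:,::-1]); np.save(f"{n}7.npy",d)
    try: mk[n]=mask(n,"key_mid",[582,210,45])
    except Exception as e: print(n,e)
    for k in("spanner","grease_tin","hub","bolt","key_mid"):
        for r in models.place_of(k,n)[:3]: print(n,k,round(r["confidence"],2),np.round(r["xyz"],0))
for x in fit({"side":mk["side"]},keyparts,[582,210,4],np.radians([-20,0,20]),np.eye(3))[:2]: print(np.round(x,2))
p=cv2.imread("pics/side7.png"); cv2.imwrite("pics/s7.png",cv2.resize(p[180:400,210:430],None,fx=2.6,fy=2.6,interpolation=cv2.INTER_CUBIC))
E
python3 z.py
```

```text
{'time': 29.02, 'joint_pos': [15.14, 10.7, 83.42, -0.02, 85.71, 110.15], 'tool_pos': [582.41, 210.44, 214.85], 'tcp_rot': [-179.96, -0.17, -5.01], 'ft_force': [-0.03, -0.23, -0.76], 'wrist_torque': [0.02, -0.04, -0.04], 'finger_gap': 74.64, 'grip_force': 0.0}
side key_mid 2.207073973061862 0.89 848
side spanner 0.7 [466. 389.   2.]
side grease_tin 0.79 [772.  30.  -2.]
side grease_tin 0.3 [580. 208.  14.]
side bolt 0.77 [ 368. -202.    0.]
side key_mid 0.93 [654. 383.  50.]
side key_mid 0.88 [584. 213.  53.]
side key_mid 0.71 [411. 187.  52.]
top key_mid 3.6109786370736696 0.88 387
top grease_tin 0.91 [772.  30.   5.]
top grease_tin 0.65 [ 586. -132.   -4.]
top grease_tin 0.54 [585. 209.   0.]
top hub 0.52 [786. 209.  -0.]
top bolt 0.5 [ 367. -201.   -1.]
top key_mid 0.87 [582. 211.  56.]
[ 8.0000e-02  5.8334e+02  2.1105e+02  5.3100e+00 -7.1300e+00]
[ 9.0000e-02  5.8332e+02  2.1077e+02  4.8700e+00 -1.7400e+01]
```

View pics/s7.png

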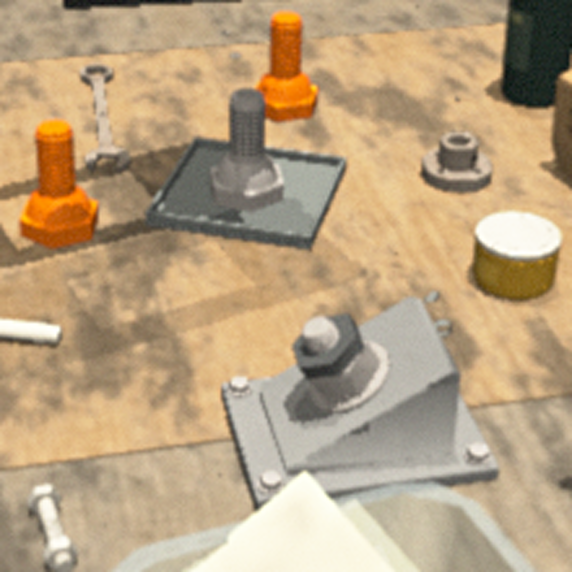

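The key stands upright at the tray's middle (305,237 in the full image). The jam nut is down on the thick nut (338,312), and the bystanders are where they were.

```bash
python3 -c "
from bench import job; print(job.hand_in())"
```

```text
the job is handed in; nothing more can be done
None
```

I handed the job in at about 30 s of the 61 s limit: the jam nut is tightened against the thick nut to about 0.45 Nm at the wrist, the key stands upright, mouth down, at the tray's centre, and the bystanders look undisturbed; the hand-in gave no verdict.

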